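# Set up the recipe stand and hold its clip open on the card's edge

## Robot

A 6-joint arm with a two-finger parallel gripper is mounted at the origin on a cart in front of the work surface, level with it; the furniture and walls round the work are solid. World frame = base frame: x ahead of the robot, y to its left, z up, the work surface at z = 0. Lengths are in mm, angles in rad, forces in N, time in s.
With the tool pointing down it reaches from about 275 to 850 mm from the base axis. Payload 19 kg.
Tool frame: the origin (TCP) lies between the finger pads; the fingertips stand robot.tips_ahead ahead of it and the grasp point (between the pads) lies 2 mm behind it (robot.tips_ahead is the distance from the TCP to the fingertips, in mm); z points along the fingers, y is the direction in which the jaws open and shut (so a half turn about z gives the same grasp; the last joint's range is limited). The gripper opens to 85 mm and grips with 20 to 120 N. Pads are 22 mm wide; open, the fingers measure 114 mm over their backs; the gripper's body (76 mm by 85 mm) begins 54 mm behind the grasp point. The pads swing forward as they close: fully open they stand 13 mm farther back than shut.
Start: joints at [-1.316, 0.15, 1.437, -0, 1.554, -0.134], TCP at [217.942, -532.065, 248.267] pointing down, gripper open.
Joint ranges: [-2.8, 2.8], [-0.68, 2.1], [0.12, 2.68], [-1.39, 4.53], [0.16, 2.79], [-2.81, 2.81]. Speed limits (rad/s): [1.89, 1.89, 2.22, 3.01, 3.01, 3.01].

## Interface

Orientations are given as a rotation vector (axis times angle).
In Python, from bench import robot gives the robot as it stands. The module is installed in compiled form; this text tells all that it offers.
- The arm moves only by the tool drive_tool, never from a script. Its argument "targets" is a list of rows, each an object with "travel": the shift along the tool's x, y, z in cm, a list of three; "turn": the turn, a rotation vector about the tool's x, y, z in rad, a list of three; "fingers": the closure, from -1 (fully open) to 1 (shut), so that 0 is half open. A call has 1 to 20 rows; each row is the pose to reach, as a shift and turn from the pose measured when the call began, along the tool's axes at that moment; what a row does not reach only later rows make up. A row lasts 1/10 s, in which the tool goes at most 50 mm and 8.59 degrees, less where a joint would pass 70% of its speed; a pose out of reach is approached as far as the arm can. A call with a gripper value outside its range is refused whole. The fingers move at their own pace and stop on an object; "force" is the grip in N (left out, the last holds). Time passes only in rows, so rows that repeat a pose let the fingers close. It gives the time, the measured TCP pose, the force and the opening at its end, in the units of the state.
- robot.state(): the state, without advancing time (a new reading comes with each control period).
- robot.grab_frame(name): name is "scene" or "top"; returns (picture, depth): 384x512x3 uint8, blue, green, red; 384x512 float32, mm along the optical axis (not along the pixel's ray), 0 where there is no reading.
- robot.get_calibration(name): a dict with "K" (3x3 intrinsics, pixels), "world_from_camera" (4x4, takes a point from camera to world coordinates). Camera axes: x right, y up, looking along -z (the intrinsics and any distortion apply to the point x, -y, -z); pixel columns grow to the right and rows downward; lengths in mm; the calibration is good to about 2 mm. A picture is of the moment at which its call begins. get_calibration takes no time and is no camera call.
- robot.finish_job(): hands the job in, once; it reports no verdict.
The state is a dict: "time_s": time; "qpos": joint angles; "joint_velocities": joint speeds; "joint_torque": joint torques, N m; "position": TCP position; "orientation": TCP orientation; "contact_force": force on the tool from outside, world axes, zero at the start; "ft_torque": the same for the moment, N m; "opening": opening from 0.0 (shut) to 1.0 (fully open).
Only numpy, scipy, OpenCV 4.12 (cv2) and the standard library are available. Lean on these libraries where they do the work, as an engineer would, in place of code of your own. Each camera call takes 0.05 s, during which the arm holds its last target.

## Task

Put the rinsed recipe stand back together: lift the white backing card by its wooden knob out of the drainer and stand its stem upright, fully home, in the collar of the wooden foot, with the card square to the foot (its broad faces along the foot's long sides), and let go of it. Then take the bag clip by its thumb plates, squeeze it wide open and hold it in the air round either upright side edge of the card, the edge well inside the open mouth and neither jaw touching the card, so that I can slip a recipe in; finish while still holding it spread like that. Leave the food on the worktop where it is.

Things in the scene. Friction and masses are not known exactly. Their poses are not given: they have to be found in the camera images.
- card: White backing card on a stem, loose, 0.16 kg, 206 mm tall; starts standing in the drainer's middle well. Origin: underside of the stem; z up the stem, x square to the card's broad faces, y along its width. Round steel stem, 14 mm diameter, z 0 to 75 mm (lowest 6 mm taper to 8 mm); card z 75 to 170 mm; on top a wooden knob. Front and back are alike.
- card_mid (a point): Middle of the white rigid card, 122.5 mm above the stem's underside; axes as card. The card is 140 mm wide (upright side edges at y = +70 and -70 mm), 95 mm high and 4 mm thick. Small steel clamps (under 36 mm wide, 12 mm thick) sit in the middle of its lower and upper edges.
- card_grip (a point): Middle of the card's round wooden knob, 190 mm above the stem's underside: where to hold it. The knob is upright, 14 mm in diameter, from 18 mm below this point (the clamp's top) to 16 mm above it.
- stand_foot: Foot of the stand, fixed: wooden plate 80 mm (x) by 130 mm (y, its long side) and 10 mm thick, with an upright steel collar of 42 mm outer and 16 mm inner diameter in its middle, up to 46 mm. Origin: middle of the underside, z up. The socket is 36 mm deep, its floor 10 mm above the worktop; the stem stands there with 1 mm play all round and can be turned freely.
- socket_mouth (a point): Middle of the collar's mouth, 46 mm above the worktop.
- drainer: White ceramic drainer, fixed: tray 62 mm (x) by 126 mm (y), 6 mm thick, carrying three joined upright round wells in a row along y, 37 mm apart, each 37 mm outside and 18 mm inside in diameter, 50 mm deep, mouths 56 mm above the worktop. Origin: middle of the underside.
- clip: Grey spring bag clip, loose, 65 g, 123 mm long, 30 mm high, lying on its side, hinge pin upright. Origin: on the hinge axis at the underside, z up. Shut: x points along its middle line to the jaw tips, 66 mm off. The frame belongs to the arm at +y (its jaw and thumb plate are both at +y): spread by q, this arm has turned +q/2 about z from the middle line, the other -q/2.
- clip_arm (a joint): Opening angle q between the clip's arms: 0 shut, 0.5 rad fully spread (a stop; jaw tips then 33 mm apart). A spring shuts it; squeezing the thumb plates together opens the jaws, each plate taking about 4 N to begin and 8 to 9 N to hold fully spread, so grip with 15 to 30 N.
- clip_plates (a point): Point midway between the shut clip's two thumb plates, 15 mm above its underside, 40 mm behind the hinge (away from the jaws); moves with the +y arm. The plates are 34 mm long and, shut, flare backwards from 45 to 60 mm over their outsides. Fully spread they are parallel, 30 mm over their outsides, centred 45 mm behind the hinge.
- jaw_tip_a (a point): Inner face of the jaw tip of the clip's +y arm, 64 mm from the hinge, at mid-height (15 mm above the underside).
- jaw_tip_b (a point): The same point of the other jaw tip; the two meet when the clip is shut.
- onion: Onion, 78 x 79 x 85 mm, origin under its middle. To be left alone.
- garlic: Garlic bulb, 60 x 60 x 59 mm, origin under its middle. To be left alone.
- lemon: Lemon, 71 x 53 x 51 mm, origin under its middle. To be left alone.
- tin: Food tin, 75 mm diameter, 110 mm high, origin under its middle. To be left alone.

How it is judged:
By the outcome, as a careful person would: the job done as asked, in the order asked, and still so for the second after the job is handed in, while the arm keeps its last pose, push and grip.
It also fails if it takes over 56 s, if anything falls off the work surface, if the arm or the gripper's body presses on something with over 40 N, if the wrist force passes 120 N, or if a joint passes its speed limit or range.

## Working session

There is one attempt and no reset: what is moved stays moved. The work goes in short steps, Python scripts to look and compute and a tool call to move; the robot and the scene stay as the last step left them, time stands still between calls to the robot, and variables do not carry over. Pictures are saved under pics/ and viewed, and the job is handed in when it is done.

Besides the shell and the picture viewer there is one more tool, called after ">>>" as name([rows], argument=value, ...), one row to a line, values as JSON. drive_tool: Moves the arm, as the interface text tells. Its arguments: {"type":"object","properties":{"targets":{"type":"array"},"force":{"type":"number"}},"required":["targets"]}

```bash
mkdir -p pics
cat > h.py <<'E'
import numpy as np, cv2
from bench import robot
from scipy.spatial.transform import Rotation as R
def shot(n,fn):
    im,d=robot.grab_frame(n); c=robot.get_calibration(n)
    cv2.imwrite('pics/'+fn+'.png',im); np.savez(''+fn+'.npz',im=im,d=d,K=c['K'],T=c['world_from_camera'])
    return im,d,c
def load(fn):
    z=np.load(''+fn+'.npz'); im,d,K,T=z['im'],z['d'],z['K'],z['T']
    v,u=np.mgrid[0:384,0:512]
    P=np.stack([(u-K[0,2])/K[0,0]*d,-(v-K[1,2])/K[1,1]*d,-d],-1)
    W=P@T[:3,:3].T+T[:3,3]; W[d==0]=np.nan
    return im,d,K,T,W
E
python3 - <<'E'
from h import *
for n in('scene','top'):
    im,d,c=shot(n,n+'0'); print(n,c, {k:v for k,v in c.items()}.keys())
print(robot.state(),robot.tips_ahead)
E
```

```text
scene {'K': array([[469.5345352 ,   0.        , 252.26412096],
       [  0.        , 469.5345352 , 189.8994636 ],
       [  0.        ,   0.        ,   1.        ]]), 'world_from_camera': array([[-4.92478168e-01,  6.51308275e-01, -5.77289169e-01,
        -3.00008385e+02],
       [-8.70318447e-01, -3.71077664e-01,  3.23801123e-01,
         4.55306194e+02],
       [-3.32476566e-03,  6.61890397e-01,  7.49593255e-01,
         1.25603016e+03],
       [ 0.00000000e+00,  0.00000000e+00,  0.00000000e+00,
         1.00000000e+00]])} dict_keys(['K', 'world_from_camera'])
top {'K': array([[387.75533357,   0.        , 255.66694248],
       [  0.        , 387.75533357, 183.92956542],
       [  0.        ,   0.        ,   1.        ]]), 'world_from_camera': array([[ 2.11527977e-02,  9.94494973e-01, -1.02627036e-01,
         4.52769658e+02],
       [-9.99774887e-01,  2.12107941e-02, -5.26252884e-04,
        -3.16471884e+01],
       [ 1.65344507e-03,  1.02615065e-01,  9.94719767e-01,
         1.26367389e+03],
       [ 0.00000000e+00,  0.00000000e+00,  0.00000000e+00,
         1.00000000e+00]])} dict_keys(['K', 'world_from_camera'])
{'time_s': 0.1, 'qpos': array([-1.31596749e+00,  1.50948813e-01,  1.43794400e+00, -7.95363514e-06,
        1.55380546e+00, -1.34027906e-01]), 'joint_velocities': array([-0.00057888, -0.00142599, -0.00039633, -0.00056753, -0.00116057,
        0.00122618]), 'joint_torque': array([ 6.27531961e-03, -7.14377117e+01, -5.71795142e+01,  8.55305075e-05,
        7.17119663e-03,  3.41697819e-05]), 'position': array([ 217.91405364, -531.89219435,  247.73995703]), 'orientation': array([-3.08131724e+00, -6.06760722e-01,  1.17261266e-04]), 'contact_force': array([-0.55100686,  0.0164676 ,  0.10591594]), 'ft_torque': array([-0.02704581,  0.01541472,  0.01802478]), 'opening': 1.0017670359946058} 17.0
```

View pics/scene0.png

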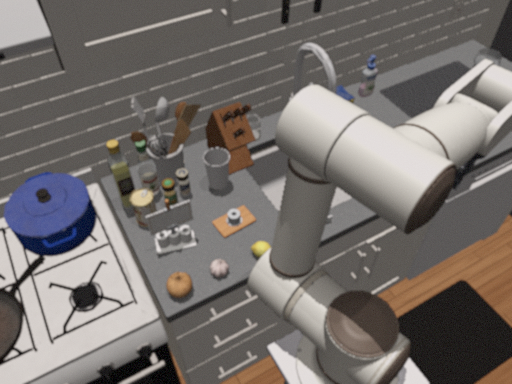

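View pics/top0.png

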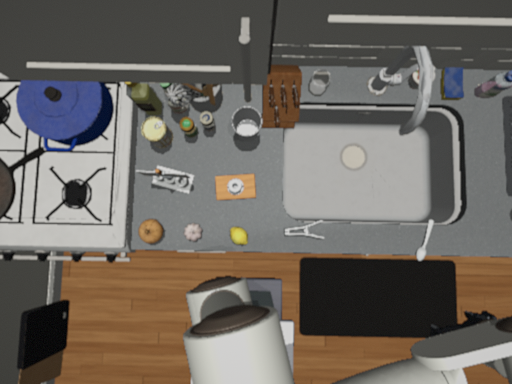

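Run:
```python
from h import *
im,d,K,T,W=load('top0')
cv2.imwrite('pics/t1.png',cv2.resize(im[130:260,130:340],None,fx=3.8,fy=3.8,interpolation=cv2.INTER_CUBIC))
im2,_,_,_,W2=load('scene0')
cv2.imwrite('pics/s1.png',cv2.resize(im2[150:310,110:290],None,fx=3.7,fy=3.7,interpolation=cv2.INTER_CUBIC))
np.set_printoptions(suppress=True,precision=0)
for (u,v) in [(235,186),(220,180),(251,178),(151,231),(193,232),(239,236),(247,123),(157,173),(304,232),(320,222),(320,237),(290,232),(172,180)]:
    print(u,v,W[v,u])
```

```text
235 186 [573.  36.  17.]
220 180 [592.  85.  10.]
251 178 [601. -15.  14.]
151 231 [424. 287.  65.]
193 232 [424. 159.  57.]
239 236 [415.  17.  54.]
247 123 [783.   2.  13.]
157 173 [590. 248. 178.]
304 232 [ 430. -190.    4.]
320 222 [ 463. -242.    3.]
320 237 [ 416. -238.   27.]
290 232 [ 429. -145.    2.]
172 180 [584. 230.  62.]
```

View pics/t1.png

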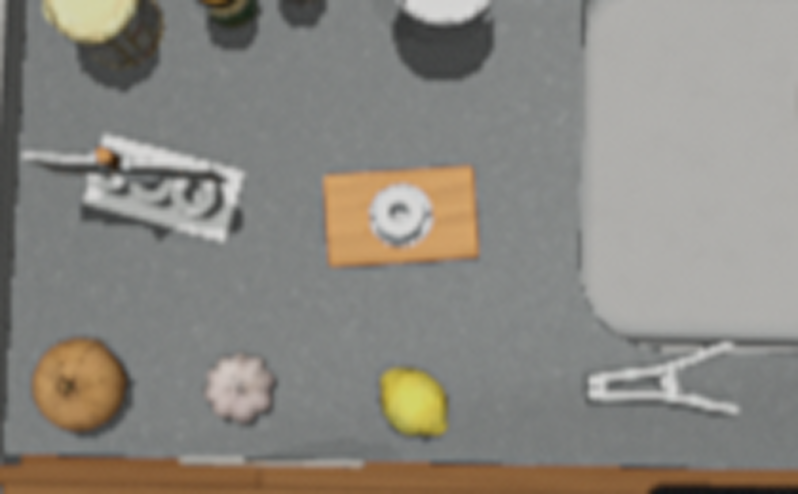

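View pics/s1.png

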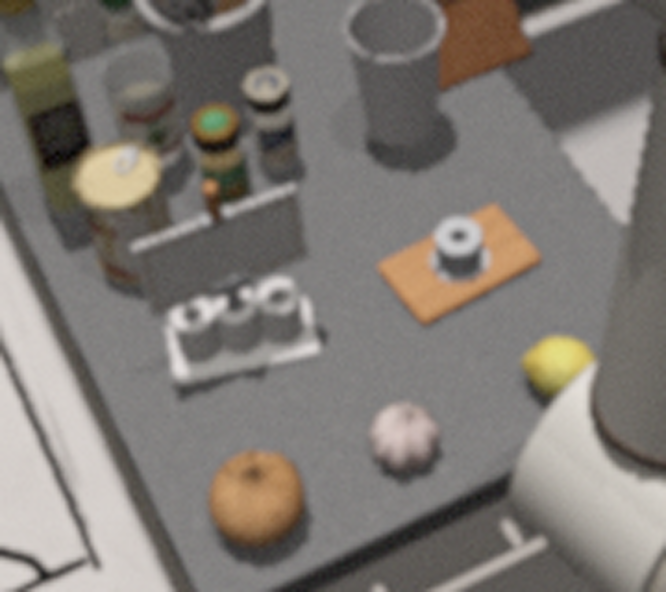

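Run:
```python
from h import *
np.set_printoptions(suppress=True,precision=1)
print(R.from_rotvec(robot.state()['orientation']).as_matrix())
for n in('top0','scene0'):
    im,d,K,T,W=load(n); 
    hsv=cv2.cvtColor(im,cv2.COLOR_BGR2HSV).astype(int)
    X,Y,Z=W[...,0],W[...,1],W[...,2]
    print(n)
    # foot plate
    m=(hsv[...,1]>100)&(hsv[...,0]<25)&(abs(Z-10)<8)&(abs(X-590)<90)&(abs(Y-35)<100)
    v,u=np.nonzero(m); print('foot',m.sum(),np.median(Z[m]))
    # project the pixel to z=10 plane
    def ray(u,v,z):
        dirn=np.stack([(u-K[0,2])/K[0,0],-(v-K[1,2])/K[1,1],-np.ones_like(u,float)],-1)@T[:3,:3].T
        s=(z-T[2,3])/dirn[...,2]; return T[:3,3]+dirn*s[...,None]
    P=ray(u.astype(float),v.astype(float),10.)
    r=cv2.minAreaRect(P[:,:2].astype(np.float32)); print(r)
    # collar top
    m=(abs(Z-46)<6)&(abs(X-590)<35)&(abs(Y-35)<35); v,u=np.nonzero(m)
    P=ray(u.astype(float),v.astype(float),46.); print('collar',m.sum(),cv2.minEnclosingCircle(P[:,:2].astype(np.float32)),P.mean(0), np.median(Z[m]))
    # knob
    m=(hsv[...,1]>90)&(hsv[...,0]<25)&(Z>150)&(Z<235)&(abs(X-590)<60)&(abs(Y-240)<60)
    v,u=np.nonzero(m); print('knob',m.sum(),list(zip(u,v)),W[m])
    # card
    m=(Z>90)&(Z<185)&(abs(X-590)<60)&(abs(Y-230)<110)&(hsv[...,1]<60)
    Q=W[m]; print('card',len(Q)); 
    t=Q[Q[:,2]>150]
    if len(t)>5:
        c=t.mean(0); vv=np.linalg.svd(t-c)[2]; print(c,vv, t[:,1].min(),t[:,1].max())
    c=Q.mean(0); s,vv=np.linalg.svd(Q-c,full_matrices=False)[1:]; print('plane',c,s/np.sqrt(len(Q)),vv)
    # clip
    m=(Z>12)&(Z<45)&(abs(X-435)<70)&(Y<-110)&(Y>-300); Q=W[m]; print('clip',m.sum())
    if m.sum()>10: print(Q[np.argsort(Q[:,1])][::4])
```

```text
[[ 0.9  0.4 -0. ]
 [ 0.4 -0.9  0. ]
 [ 0.  -0.  -1. ]]
top0
foot 681 10.64278100998581
((572.3329467773438, 35.64286422729492), (77.98734283447266, 128.01821899414062), 4.8298821449279785)
collar 106 ((574.220458984375, 36.3370246887207), 20.237926483154297) [574.6  36.7  46. ] 46.7922181702404
knob 19 [(np.int64(156), np.int64(169)), (np.int64(157), np.int64(169)), (np.int64(156), np.int64(170)), (np.int64(157), np.int64(170)), (np.int64(158), np.int64(170)), (np.int64(159), np.int64(170)), (np.int64(156), np.int64(171)), (np.int64(157), np.int64(171)), (np.int64(158), np.int64(171)), (np.int64(159), np.int64(171)), (np.int64(160), np.int64(171)), (np.int64(156), np.int64(172)), (np.int64(157), np.int64(172)), (np.int64(158), np.int64(172)), (np.int64(159), np.int64(172)), (np.int64(160), np.int64(172)), (np.int64(158), np.int64(173)), (np.int64(159), np.int64(173)), (np.int64(160), np.int64(173))] [[596.6 242.6 211.4]
 [596.2 238.9 215. ]
 [593.7 242.1 212.7]
 [593.7 239.4 212.7]
 [593.9 236.8 212.1]
 [593.5 233.4 214.9]
 [590.9 241.9 213. ]
 [590.8 239.  213.6]
 [591.3 237.1 210.3
[... 3290 characters left out ...]
 238.9 207.3]
 [590.8 235.4 202.6]
 [590.9 244.7 203.5]
 [588.3 242.5 204.9]
 [589.3 239.3 201.9]
 [589.7 236.3 199.7]
 [587.  246.3 203.9]
 [584.5 244.  205.2]
 [587.2 240.5 200.3]
 [588.2 237.3 197.3]
 [590.4 246.1 195.7]
 [589.3 243.5 195.3]
 [586.7 241.2 196.6]
 [589.2 244.1 191.2]
 [585.8 242.  193.5]
 [591.3 244.3 184.3]
 [588.8 242.  185.6]
 [589.1 242.5 181. ]]
card 879
[593.  241.7 165.2] [[-0. -1. -0.]
 [ 0.  0. -1.]
 [ 1. -0.  0.]] 171.4070302530062 310.4474909772639
plane [593.  242.  135.8] [40.1 26.4  2.1] [[-0. -1.  0.]
 [-0. -0. -1.]
 [ 1. -0. -0.]]
clip 18
[[ 418.  -247.1   29.6]
 [ 411.2 -243.1   23.5]
 [ 417.3 -238.4   30.4]
 [ 419.  -237.2   18.7]
 [ 419.9 -234.5   13.9]]
```

Run:
```python
from h import *
np.set_printoptions(suppress=True,precision=3)
for n in('top0','scene0'):
    im,d,K,T,W=load(n)
    hsv=cv2.cvtColor(im,cv2.COLOR_BGR2HSV).astype(int); Z=W[...,2]
    m=(Z>85)&(Z<185)&(abs(W[...,0]-590)<60)&(abs(W[...,1]-240)<110)&(hsv[...,1]<60)
    Q=W[m]
    for it in range(4):
        A=np.c_[Q[:,1]-240,Q[:,2]-130,np.ones(len(Q))]; s=np.linalg.lstsq(A,Q[:,0],rcond=None)[0]; r=Q[:,0]-A@s
        Q=Q[abs(r)<max(3,2*r.std())]
    print(n,'x=%.1f + %.3f (y-240) + %.3f (z-130)'%(s[2],s[0],s[1]),len(Q),r.std(),Q[:,1].min(),Q[:,1].max())
    # side edges per height
    for z0 in (100,115,130,145,160):
        t=Q[abs(Q[:,2]-z0)<8]; 
        if len(t): print(z0,t[:,1].min(),t[:,1].max())
    # top edge z vs y
    for y0 in range(180,310,20):
        t=Q[abs(Q[:,1]-y0)<8]; 
        if len(t): print('top',y0,t[:,2].max())
    # clip top: line fits
    m=(Z>24)&(Z<38)&(abs(W[...,0]-440)<40)&(W[...,1]<-110)&(W[...,1]>-300); Q=W[m]
    if m.sum()>50:
        print('clip',cv2.minAreaRect(Q[:,:2].astype(np.float32)))
        for y0 in range(-250,-115,8):
            t=Q[abs(Q[:,1]-y0)<4]
            if len(t): print(y0,t[:,0].min(),t[:,0].max())
    m=(Z>0-15)&(abs(W[...,0]-380)<12)&(abs(W[...,1]+200)<100); print('counter front',m.sum(), np.nanmedian(Z[m]))
    for x0 in range(350,520,10):
        t=W[(abs(W[...,0]-x0)<5)&(abs(W[...,1]+290)<15)]; print(x0,np.median(t[:,2]) if len(t) else None,end=' ')
```

```text
top0 x=592.7 + 0.036 (y-240) + 0.022 (z-130) 229 1.019697880813467 170.81661721826092 309.4257096587806
100 177.79886005574326 309.4257096587806
115 171.7112969880161 298.8307365191363
130 170.81661721826092 307.47661290328347
145 171.46844367066527 301.44884420810286
160 170.9392598786472 306.2049689538537
top 180 177.74528346871057
top 200 179.7756335737322
top 220 180.60323120087014
top 240 180.29986062079388
top 260 178.69249605936466
top 280 181.15752486997644
top 300 178.18383275526094
clip ((441.3791198730469, -185.89511108398438), (53.62196731567383, 118.9196548461914), 1.5229547023773193)
-250 416.4516043144364 416.4516043144364
-242 416.00207578363006 469.6814925621669
-234 419.11733716352364 469.49773295404384
-226 419.0332508039948 466.1426153286627
-218 418.82072731320153 462.8630846879531
-210 421.73609990038005 459.5157461406965
-202 421.7093396637914 456.2328840957388
-194 424.430233625744 452.8827304377292
-186 424.45980912389695 452.7486895940457
-178 427.261008387972 449.4052076588669
-170 424.0060434773345 446.0613437513819
-162 423.7173122787556 445.9074399212110
[... 724 characters left out ...]
115 171.65065211684328 310.6006970317453
130 172.0265284065236 309.84452503356687
145 172.37838148708755 310.16834745076494
160 172.03119100135382 309.89393564623816
top 180 178.74701483076
top 200 182.91571077770982
top 220 177.57743751231783
top 240 182.87241484189371
top 260 178.27240736068597
top 280 180.04112748306989
top 300 178.03300347897152
counter front 200 -0.009312463167589158
350 None 360 -15.929575163452 370 -5.634035039950277 380 0.5891031745396731 390 -157.9725563097561 400 -305.3708950794702 410 0.5272293778106132 420 0.14345649303277241 430 0.2830138095773691 440 0.2292703165187504 450 0.8340779820941862 460 -0.007147507277295517 470 None 480 None 490 None 500 None 510 None
```

```bash
cat >> h.py <<'E'
def go(x,y,z,phi):
    s=robot.state(); R0=R.from_rotvec(s['orientation']); c,n=np.cos(phi),np.sin(phi)
    R1=R.from_matrix(np.array([[-n,c,0],[c,n,0],[0,0,-1]]))
    R1=R.from_matrix(np.array([[-n,c,0],[c,n,0],[0,0,-1.]]).T.T)
    M=np.stack([[-n,c,0],[c,n,0],[0,0,-1.]],1)
    R1=R.from_matrix(M)
    t=R0.inv().apply(np.array([x,y,z])-s['position'])/10; r=(R0.inv()*R1).as_rotvec()
    print('travel cm',np.round(t,2),'turn',np.round(r,3)); return t,r
def st():
    s=robot.state(); M=R.from_rotvec(s['orientation']).as_matrix()
    print('t %.2f'%s['time_s'],'pos',s['position'].round(1),'phi %.3f'%np.arctan2(M[1,1],M[0,1]),'tilt',M[:2,2].round(3),'F',s['contact_force'].round(1),'M',s['ft_torque'].round(2),'op %.3f'%s['opening'],'q',s['qpos'].round(2))
E
python3 -c "
from h import *
st(); go(593.5,240.5,300,-0.038)"
```

```text
t 0.10 pos [ 217.9 -531.9  247.7] phi -1.182 tilt [-0.     0.001] F [-0.6  0.   0.1] M [-0.03  0.02  0.02] op 1.002 q [-1.32  0.15  1.44 -0.    1.55 -0.13]
travel cm [ 64.04 -57.24  -5.15] turn [-1.000e-03 -1.000e-03 -1.144e+00]
```

>>> drive_tool([
  {"travel":[0,0,-3],"turn":[0,0,0],"fingers":-1},
  {"travel":[64,-57.2,-5.2],"turn":[0,0,-1.144],"fingers":-1},
  {"travel":[64,-57.2,-5.2],"turn":[0,0,-1.144],"fingers":-1},
  {"travel":[64,-57.2,-5.2],"turn":[0,0,-1.144],"fingers":-1},
  {"travel":[64,-57.2,-5.2],"turn":[0,0,-1.144],"fingers":-1},
  {"travel":[64,-57.2,-5.2],"turn":[0,0,-1.144],"fingers":-1},
  {"travel":[64,-57.2,-5.2],"turn":[0,0,-1.144],"fingers":-1},
  {"travel":[64,-57.2,-5.2],"turn":[0,0,-1.144],"fingers":-1},
  {"travel":[64,-57.2,-5.2],"turn":[0,0,-1.144],"fingers":-1},
  {"travel":[64,-57.2,-5.2],"turn":[0,0,-1.144],"fingers":-1},
  {"travel":[64,-57.2,-5.2],"turn":[0,0,-1.144],"fingers":-1},
  {"travel":[64,-57.2,-5.2],"turn":[0,0,-1.144],"fingers":-1},
  {"travel":[64,-57.2,-5.2],"turn":[0,0,-1.144],"fingers":-1},
  {"travel":[64,-57.2,-5.2],"turn":[0,0,-1.144],"fingers":-1},
  {"travel":[64,-57.2,-5.2],"turn":[0,0,-1.144],"fingers":-1},
  {"travel":[64,-57.2,-5.2],"turn":[0,0,-1.144],"fingers":-1},
  {"travel":[64,-57.2,-5.2],"turn":[0,0,-1.144],"fingers":-1},
  {"travel":[64,-57.2,-5.2],"turn":[0,0,-1.144],"fingers":-1},
  {"travel":[64,-57.2,-5.2],"turn":[0,0,-1.144],"fingers":-1},
  {"travel":[64,-57.2,-5.2],"turn":[0,0,-1.144],"fingers":-1},
])

```text
time_s: 2.1
position: [593.4, 241.2, 299.2]
orientation: [-2.26, -2.18, 0.002]
contact_force: [0.2, -0.0, 0.2]
opening: 1.0
```

```bash
python3 -c "
from h import *
st(); go(593.5,240.5,203,-0.038)"
```

```text
t 2.10 pos [593.4 241.2 299.2] phi -0.036 tilt [-0.002  0.001] F [ 0.2 -0.   0.2] M [ 0.02 -0.    0.  ] op 1.000 q [0.27 0.28 1.18 0.   1.68 0.3 ]
travel cm [-0.07  0.03  9.62] turn [-0.002 -0.     0.002]
```

>>> drive_tool([
  {"travel":[-0.1,0,3],"turn":[0,0,0],"fingers":-0.3},
  {"travel":[-0.1,0,5.5],"turn":[0,0,0],"fingers":-0.3},
  {"travel":[-0.1,0,5.5],"turn":[0,0,0],"fingers":-0.3},
])

```text
time_s: 2.4
position: [591.9, 238.5, 241.2]
orientation: [-2.259, -2.177, 0.009]
contact_force: [-1.4, -0.7, -0.0]
opening: 0.649
```

```bash
python3 -c "
from h import *
im,d,c=shot('scene','s2'); st()
cv2.imwrite('pics/s2c.png',cv2.resize(im[110:270,90:270],None,fx=3.7,fy=3.7,interpolation=cv2.INTER_CUBIC))
im,d,c=shot('top','t2')
cv2.imwrite('pics/t2c.png',cv2.resize(im[100:260,80:280],None,fx=3.7,fy=3.7,interpolation=cv2.INTER_CUBIC))
"
```

```text
t 2.45 pos [592.5 238.8 243.7] phi -0.037 tilt [-0.004 -0.   ] F [-0.3 -0.1  0.3] M [0.   0.04 0.01] op 0.648 q [0.26 0.29 1.28 0.   1.58 0.3 ]
```

View pics/s2c.png

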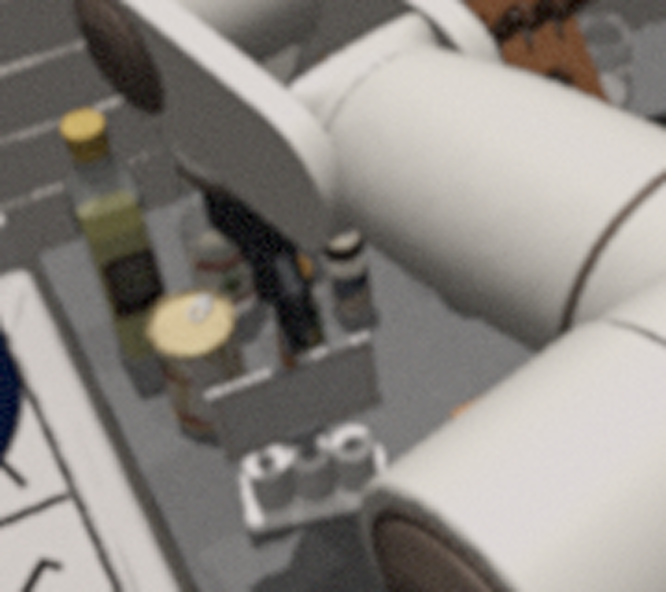

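View pics/t2c.png

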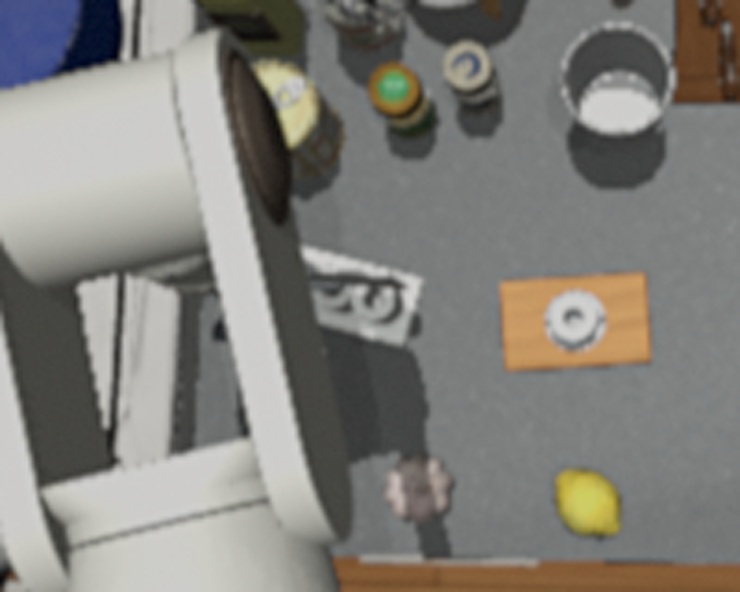

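```bash
python3 -c "
from h import *
go(593.5,240.5,203,-0.038)"
```

```text
travel cm [0.14 0.04 4.23] turn [-0.002 -0.     0.001]
```

>>> drive_tool([
  {"travel":[0.15,0,2],"turn":[0,0,0],"fingers":-0.3},
  {"travel":[0.15,0,4],"turn":[0,0,0],"fingers":-0.3},
  {"travel":[0.15,0,4.5],"turn":[0,0,0],"fingers":-0.3},
  {"travel":[0.15,0,4.5],"turn":[0,0,0],"fingers":0.3},
  {"travel":[0.15,0,4.5],"turn":[0,0,0],"fingers":0.5},
  {"travel":[0.15,0,4.5],"turn":[0,0,0],"fingers":1},
  {"travel":[0.15,0,4.5],"turn":[0,0,0],"fingers":1},
  {"travel":[0.15,0,4.5],"turn":[0,0,0],"fingers":1},
  {"travel":[0.15,0,4.5],"turn":[0,0,0],"fingers":1},
  {"travel":[0.15,0,4.5],"turn":[0,0,0],"fingers":1},
], force=50)

```text
time_s: 3.5
position: [593.6, 240.8, 201.9]
orientation: [-2.262, -2.18, -0.002]
contact_force: [-0.4, -0.6, 6.6]
opening: 0.149
```

```bash
python3 -c "
from h import *
st(); go(593.5,240.5,280,-0.038)
im,d,c=shot('scene','s3')
cv2.imwrite('pics/s3c.png',cv2.resize(im[110:270,90:270],None,fx=3.7,fy=3.7,interpolation=cv2.INTER_CUBIC))
"
```

```text
t 3.50 pos [593.6 240.8 201.9] phi -0.037 tilt [0.001 0.001] F [-0.4 -0.6  6.6] M [-0.08 -0.01  0.04] op 0.149 q [0.26 0.3  1.34 0.   1.49 0.3 ]
travel cm [-0.02 -0.01 -7.81] turn [ 0.001 -0.001  0.001]
```

View pics/s3c.png

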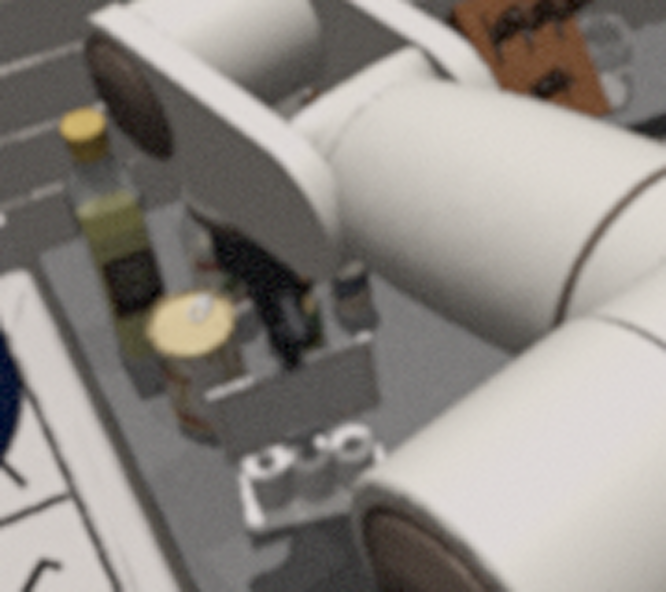

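>>> drive_tool([
  {"travel":[0,0,-1],"turn":[0,0,0],"fingers":1},
  {"travel":[0,0,-2.5],"turn":[0,0,0],"fingers":1},
  {"travel":[0,0,-4],"turn":[0,0,0],"fingers":1},
  {"travel":[0,0,-5.5],"turn":[0,0,0],"fingers":1},
  {"travel":[0,0,-7],"turn":[0,0,0],"fingers":1},
  {"travel":[0,0,-8],"turn":[0,0,0],"fingers":1},
  {"travel":[0,0,-8],"turn":[0,0,0],"fingers":1},
])

```text
time_s: 4.25
position: [593.9, 240.8, 283.7]
orientation: [2.262, 2.179, 0.005]
contact_force: [-0.0, -0.1, -1.5]
opening: 0.142
```

```bash
python3 -c "
from h import *
st(); go(572.4,36.8,280,0.09)"
```

```text
t 4.25 pos [593.9 240.8 283.7] phi -0.037 tilt [0.003 0.002] F [-0.  -0.1 -1.5] M [-0.05  0.02  0.02] op 0.142 q [0.26 0.28 1.21 0.   1.65 0.3 ]
travel cm [-20.47  -1.4    0.33] turn [ 0.003 -0.002 -0.127]
```

>>> drive_tool([
  {"travel":[-3,-0.2,0],"turn":[0,0,-0.03],"fingers":1},
  {"travel":[-6,-0.4,0],"turn":[0,0,-0.05],"fingers":1},
  {"travel":[-9,-0.6,0],"turn":[0,0,-0.07],"fingers":1},
  {"travel":[-12,-0.8,0],"turn":[0,0,-0.09],"fingers":1},
  {"travel":[-15,-1,0],"turn":[0,0,-0.11],"fingers":1},
  {"travel":[-18,-1.2,0],"turn":[0,0,-0.127],"fingers":1},
  {"travel":[-20,-1.4,0],"turn":[0,0,-0.127],"fingers":1},
  {"travel":[-20.5,-1.4,0],"turn":[0,0,-0.127],"fingers":1},
  {"travel":[-20.5,-1.4,0],"turn":[0,0,-0.127],"fingers":1},
  {"travel":[-20.5,-1.4,0],"turn":[0,0,-0.127],"fingers":1},
  {"travel":[-20.5,-1.4,0],"turn":[0,0,-0.127],"fingers":1},
])

```text
time_s: 5.35
position: [572.4, 37.4, 283.1]
orientation: [2.118, 2.32, 0.005]
contact_force: [0.3, 0.3, -1.9]
opening: 0.146
```

```bash
python3 -c "
from h import *
st()
im,d,c=shot('scene','s4')
cv2.imwrite('pics/s4c.png',cv2.resize(im[110:290,90:290],None,fx=3.3,fy=3.3,interpolation=cv2.INTER_CUBIC))
im,d,c=shot('top','t4')
cv2.imwrite('pics/t4c.png',cv2.resize(im[100:260,130:330],None,fx=3.7,fy=3.7,interpolation=cv2.INTER_CUBIC))
"
```

```text
t 5.35 pos [572.4  37.4 283.1] phi 0.091 tilt [0.003 0.002] F [ 0.3  0.3 -1.9] M [ 0.01  0.03 -0.06] op 0.146 q [-0.07  0.14  1.38  0.    1.62 -0.16]
```

View pics/s4c.png

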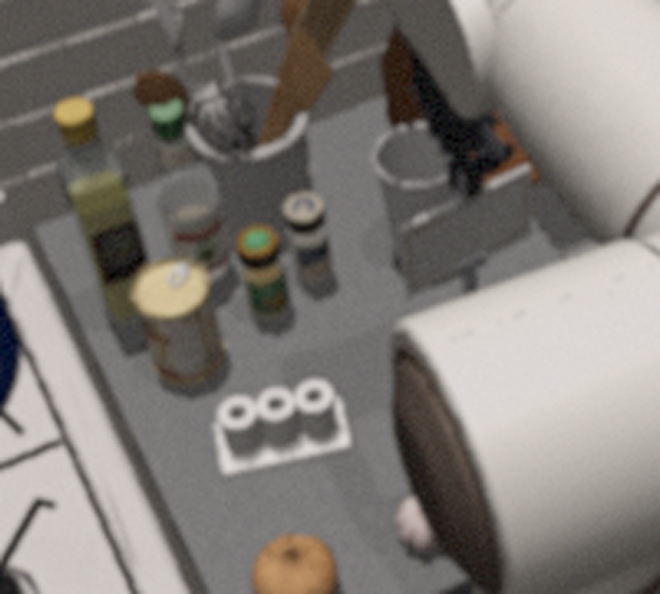

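View pics/t4c.png

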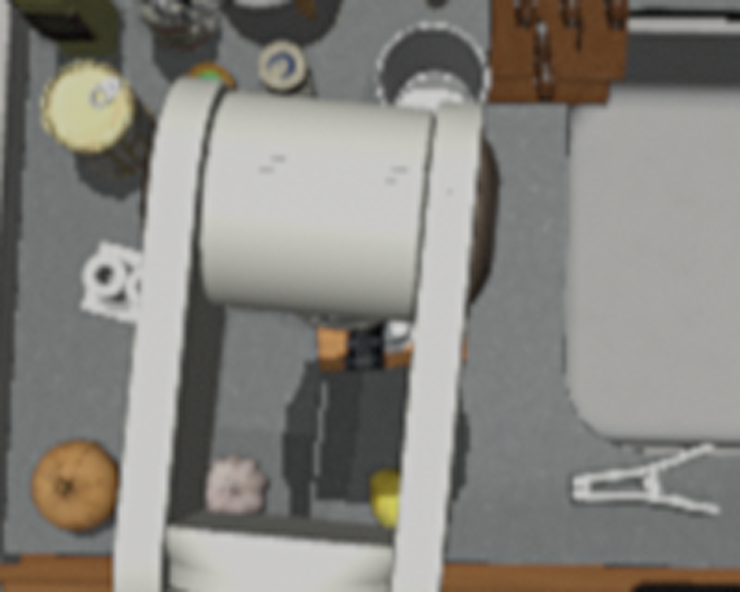

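Run:
```python
from h import *
np.set_printoptions(suppress=True,precision=1)
im,d,K,T,W=load('s4'); Z=W[...,2]
hsv=cv2.cvtColor(im,cv2.COLOR_BGR2HSV).astype(int)
m=(Z>165)&(Z<262)&(abs(W[...,0]-572)<25)&(abs(W[...,1]-37)<90)&(hsv[...,2]>70)&(hsv[...,1]<70)
Q=W[m]
for it in range(4):
    A=np.c_[Q[:,1]-37,Q[:,2]-210,np.ones(len(Q))]; s=np.linalg.lstsq(A,Q[:,0],rcond=None)[0]; r=Q[:,0]-A@s
    Q=Q[abs(r)<max(3,2*r.std())]
print('card x=%.1f %+.3f (y-37) %+.3f (z-210)'%(s[2],s[0],s[1]),len(Q),r.std())
for z0 in range(170,265,10):
    t=Q[abs(Q[:,2]-z0)<5]; print(z0,t[:,1].min(),t[:,1].max()) if len(t) else 0
for v in range(184,202): print(v,[(u,W[v,u].round(0).tolist()) for u in range(228,238)if Z[v,u]>75 and Z[v,u]<175])
```

```text
card x=571.5 -0.093 (y-37) -0.003 (z-210) 736 1.4896469232394451
170 -29.41637937727978 107.62378759743439
180 -30.21384137375742 106.85996610695383
190 -29.75638451491642 106.12691439003731
200 -27.914601969425973 107.35639894304472
210 -29.397197602995334 107.22822694837964
220 -29.975834161602506 105.88471606540759
230 -29.280310535325498 107.5807383328941
240 -30.023318914646666 107.84369684078524
250 -30.016227910803423 107.72456341379296
260 -30.875196167209197 106.36070900601715
184 [(237, [577.0, 17.0, 175.0])]
185 [(237, [575.0, 19.0, 173.0])]
186 [(237, [571.0, 21.0, 173.0])]
187 [(232, [576.0, 36.0, 172.0]), (234, [572.0, 31.0, 173.0]), (235, [570.0, 28.0, 174.0]), (237, [570.0, 22.0, 171.0])]
188 [(231, [572.0, 41.0, 174.0]), (233, [569.0, 36.0, 175.0]), (234, [569.0, 32.0, 172.0]), (236, [569.0, 25.0, 168.0]), (237, [568.0, 23.0, 169.0])]
189 [(229, [575.0, 47.0, 171.0]), (231, [568.0, 43.0, 175.0]), (232, [568.0, 40.0, 173.0]), (233, [568.0, 36.0, 171.0]), (234, [567.0, 34.0, 171.0]), (235, [572.0, 28.0, 162.0]), (236, [570.0, 25.0, 163.0]), (237, [571.0, 21.0, 159.0])]
[... 727 characters left out ...]
.0, 41.0, 156.0]), (233, [563.0, 40.0, 160.0]), (234, [569.0, 33.0, 150.0])]
194 [(231, [570.0, 44.0, 150.0]), (232, [570.0, 40.0, 148.0]), (233, [567.0, 38.0, 149.0]), (234, [570.0, 33.0, 143.0])]
195 [(231, [566.0, 45.0, 150.0]), (232, [569.0, 41.0, 145.0]), (233, [565.0, 39.0, 147.0]), (234, [567.0, 35.0, 143.0])]
196 [(231, [572.0, 43.0, 138.0]), (232, [569.0, 41.0, 139.0]), (233, [567.0, 38.0, 140.0]), (234, [564.0, 36.0, 142.0])]
197 [(231, [571.0, 44.0, 134.0]), (232, [568.0, 41.0, 136.0]), (233, [570.0, 37.0, 131.0]), (234, [569.0, 34.0, 131.0])]
198 [(231, [568.0, 45.0, 133.0]), (232, [570.0, 41.0, 129.0]), (233, [566.0, 39.0, 132.0])]
199 [(231, [575.0, 42.0, 120.0])]
200 []
201 []
```

```bash
python3 -c "
from h import *
go(571.5,36.8,250,0.09); go(571.5,36.8,230,.09)"
```

```text
travel cm [-0.04 -0.1   3.32] turn [ 0.003 -0.002  0.001]
travel cm [-0.04 -0.11  5.32] turn [ 0.003 -0.002  0.001]
```

>>> drive_tool([
  {"travel":[-0.05,-0.1,1],"turn":[0,0,0],"fingers":1},
  {"travel":[-0.05,-0.1,2],"turn":[0,0,0],"fingers":1},
  {"travel":[-0.05,-0.1,3],"turn":[0,0,0],"fingers":1},
  {"travel":[-0.05,-0.1,3.5],"turn":[0,0,0],"fingers":1},
  {"travel":[-0.05,-0.1,4],"turn":[0,0,0],"fingers":1},
  {"travel":[-0.05,-0.1,4.5],"turn":[0,0,0],"fingers":1},
  {"travel":[-0.05,-0.1,5],"turn":[0,0,0],"fingers":1},
  {"travel":[-0.05,-0.1,5],"turn":[0,0,0],"fingers":1},
])

```text
time_s: 6.25
position: [571.5, 36.7, 232.6]
orientation: [2.118, 2.32, 0.004]
contact_force: [1.1, -0.0, -1.1]
opening: 0.14
```

```bash
python3 -c "
from h import *
st()"
```

```text
t 6.25 pos [571.5  36.7 232.6] phi 0.091 tilt [0.002 0.002] F [ 1.1 -0.  -1.1] M [-0.05 -0.12 -0.03] op 0.140 q [-0.07  0.15  1.47  0.    1.52 -0.16]
```

>>> drive_tool([
  {"travel":[0,0.07,0.5],"turn":[0,0,0],"fingers":1},
  {"travel":[0,0.07,1],"turn":[0,0,0],"fingers":1},
  {"travel":[0,0.07,1.5],"turn":[0,0,0],"fingers":1},
  {"travel":[0,0.07,2],"turn":[0,0,0],"fingers":1},
  {"travel":[0,0.07,2.3],"turn":[0,0,0],"fingers":1},
  {"travel":[0,0.07,2.5],"turn":[0,0,0],"fingers":1},
  {"travel":[0,0.07,2.5],"turn":[0,0,0],"fingers":1},
])

```text
time_s: 6.95
position: [572.2, 36.8, 207.3]
orientation: [2.118, 2.32, 0.004]
contact_force: [1.0, -1.3, -2.4]
opening: 0.146
```

```bash
python3 -c "
from h import *
st()"
```

```text
t 6.95 pos [572.2  36.8 207.3] phi 0.091 tilt [0.002 0.002] F [ 1.  -1.3 -2.4] M [-0.02 -0.02  0.07] op 0.146 q [-0.07  0.16  1.51  0.    1.47 -0.16]
```

Nearly home, with no resistance. I'll press down a little further to find the floor.

>>> drive_tool([
  {"travel":[0,0,0.15],"turn":[0,0,0],"fingers":1},
  {"travel":[0,0,0.25],"turn":[0,0,0],"fingers":1},
  {"travel":[0,0,0.3],"turn":[0,0,0],"fingers":1},
  {"travel":[0,0,0.3],"turn":[0,0,0],"fingers":1},
])

```text
time_s: 7.35
position: [572.8, 36.8, 205.8]
orientation: [2.117, 2.318, 0.007]
contact_force: [0.0, -0.5, 10.9]
opening: 0.142
```

```bash
python3 -c "
from h import *
st()"
```

```text
t 7.35 pos [572.8  36.8 205.8] phi 0.091 tilt [0.004 0.002] F [ 0.  -0.5 10.9] M [-0.06  0.14  0.04] op 0.142 q [-0.07  0.16  1.51  0.    1.47 -0.16]
```

>>> drive_tool([
  {"travel":[0,0,0],"turn":[0,0,0],"fingers":0.5},
  {"travel":[0,0,0],"turn":[0,0,0],"fingers":0.2},
  {"travel":[0,0,0],"turn":[0,0,0],"fingers":0},
  {"travel":[0,0,0],"turn":[0,0,0],"fingers":0},
  {"travel":[0,0,-2],"turn":[0,0,0],"fingers":0},
  {"travel":[0,0,-4],"turn":[0,0,0],"fingers":0},
  {"travel":[0,0,-7],"turn":[0,0,0],"fingers":0},
  {"travel":[0,0,-9],"turn":[0,0,0],"fingers":0},
  {"travel":[0,0,-9],"turn":[0,0,0],"fingers":-1},
])

```text
time_s: 8.25
position: [573.0, 36.6, 298.7]
orientation: [2.114, 2.316, 0.011]
contact_force: [0.2, 0.1, 0.6]
opening: 0.656
```

```bash
python3 -c "
from h import *
st(); go(443,-235,260,.087)"
```

```text
t 8.25 pos [573.   36.6 298.7] phi 0.091 tilt [0.009 0.001] F [0.2 0.1 0.6] M [-0.    0.02  0.02] op 0.656 q [-0.07  0.13  1.36  0.    1.64 -0.16]
travel cm [-25.87 -15.45   3.72] turn [ 0.009 -0.001  0.004]
```

>>> drive_tool([
  {"travel":[-4,-2.5,0],"turn":[0,0,0],"fingers":-1},
  {"travel":[-8,-5,0],"turn":[0.009,0,0],"fingers":-1},
  {"travel":[-12,-7,0],"turn":[0.009,0,0],"fingers":-1},
  {"travel":[-16,-9.5,0],"turn":[0.009,0,0],"fingers":-1},
  {"travel":[-20,-12,2],"turn":[0.009,0,0],"fingers":-1},
  {"travel":[-24,-14,5],"turn":[0.009,0,0],"fingers":-1},
  {"travel":[-25.9,-15.5,9],"turn":[0.009,0,0],"fingers":-1},
  {"travel":[-25.9,-15.5,11],"turn":[0.009,0,0],"fingers":-1},
  {"travel":[-25.9,-15.5,11],"turn":[0.009,0,0],"fingers":-1},
  {"travel":[-25.9,-15.5,11],"turn":[0.009,0,0],"fingers":-1},
])

```text
time_s: 9.25
position: [443.3, -235.1, 187.6]
orientation: [-2.117, -2.32, -0.0]
contact_force: [1.0, -0.2, 0.4]
opening: 1.004
```

```bash
python3 -c "
from h import *
st()
im,d,c=shot('scene','s5')
cv2.imwrite('pics/s5c.png',cv2.resize(im[110:290,110:310],None,fx=3.3,fy=3.3,interpolation=cv2.INTER_CUBIC))
im,d,c=shot('top','t5')
cv2.imwrite('pics/t5c.png',cv2.resize(im[120:270,150:350],None,fx=3.7,fy=3.7,interpolation=cv2.INTER_CUBIC))
"
```

```text
t 9.25 pos [ 443.3 -235.1  187.6] phi 0.091 tilt [-0.     0.001] F [ 1.  -0.2  0.4] M [-0.    0.01 -0.05] op 1.004 q [-0.64  0.03  1.69  0.    1.42 -0.73]
```

View pics/s5c.png

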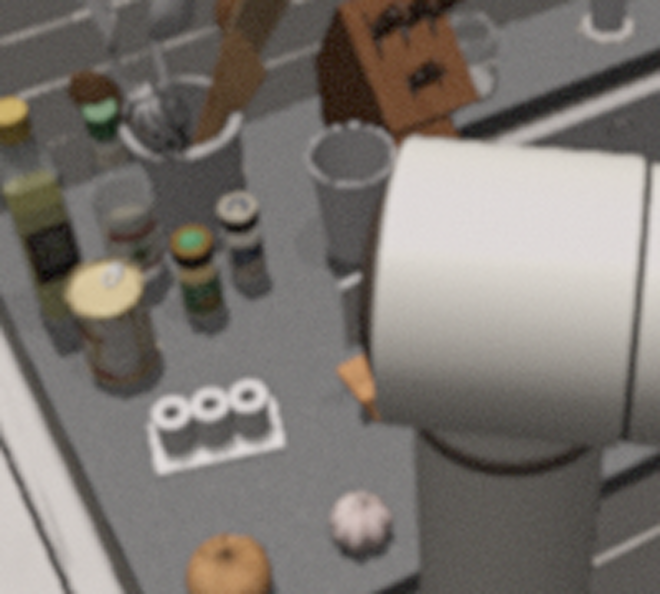

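View pics/t5c.png

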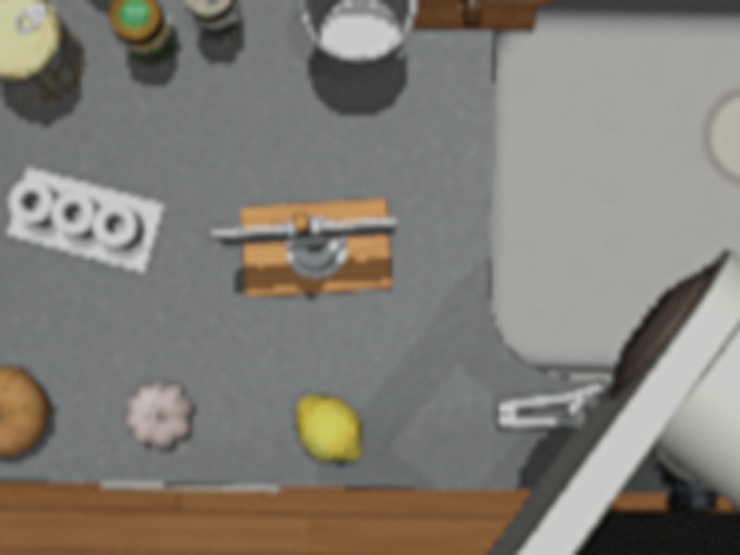

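Run:
```python
from h import *
np.set_printoptions(suppress=True,precision=1)
im,d,K,T,W=load('top0')
def ray(u,v,z):
    dirn=T[:3,:3]@np.array([(u-K[0,2])/K[0,0],-(v-K[1,2])/K[1,1],-1.]); return T[:3,3]+dirn*(z-T[2,3])/dirn[2]
for n,(a,b) in dict(lt=(589,375),lb=(590,400),rt=(733,346),rb=(738,410),h=(668,383)).items(): print(n,ray(130+a/3.8-.4,130+b/3.8-.4,30))
cv2.imwrite('pics/clip0.png',cv2.resize(im[212:248,276:332],None,fx=14,fy=14,interpolation=cv2.INTER_CUBIC))
# brightness mask of clip
g=cv2.cvtColor(im,cv2.COLOR_BGR2GRAY)[212:248,276:332]; print(np.percentile(g,[5,50,95]))
im,d,K,T,W=load('t5');Z=W[...,2]
m=(Z>90)&(Z<190)&(abs(W[...,0]-572)<30)&(abs(W[...,1]-37)<90); Q=W[m]
hsv=cv2.cvtColor(im,cv2.COLOR_BGR2HSV); Q=W[m&(hsv[...,1]<70)]
for it in range(4):
    A=np.c_[Q[:,1]-37,Q[:,2]-130,np.ones(len(Q))]; s=np.linalg.lstsq(A,Q[:,0],rcond=None)[0]; r=Q[:,0]-A@s
    Q=Q[abs(r)<max(3,2*r.std())]
print('card',s[2],s[:2]*100,len(Q),Q.min(0),Q.max(0),np.percentile(Q[:,2],95))
```

```text
lt [ 441.1 -125.4   30. ]
lb [ 420.4 -126.5   30. ]
rt [ 467.6 -245.2   30. ]
rb [ 414.8 -249.5   30. ]
h [ 435.8 -191.2   30. ]
[109. 127. 181.]
card 571.087963289382 [-9.   2.3] 197 [565.  -31.9  93.5] [578.5 105.3 186. ] 183.23552697851304
```

View pics/clip0.png

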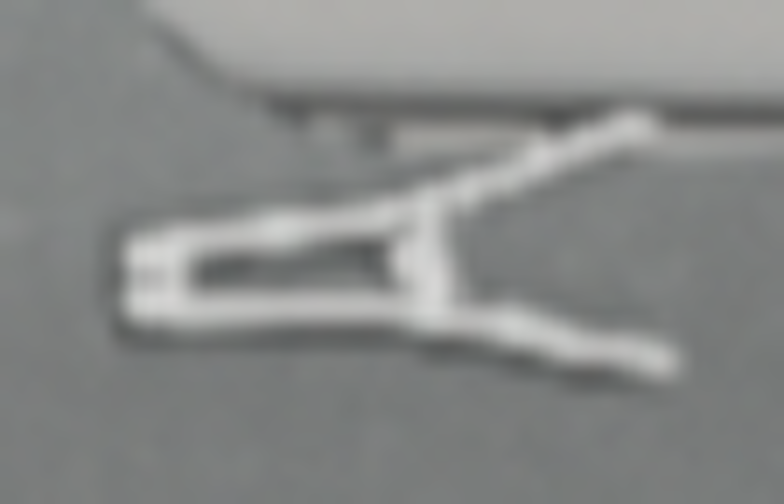

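```bash
python3 -c "
from h import *
go(440,-235,20,.087)"
```

```text
travel cm [ 0.06 -0.4  16.86] turn [0.001 0.001 0.005]
```

>>> drive_tool([
  {"travel":[0,-0.4,4],"turn":[0,0,0],"fingers":-1},
  {"travel":[0,-0.4,8],"turn":[0,0,0],"fingers":-1},
  {"travel":[0,-0.4,11],"turn":[0,0,0],"fingers":-1},
  {"travel":[0,-0.4,13],"turn":[0,0,0],"fingers":-1},
  {"travel":[0,-0.4,14.5],"turn":[0,0,0],"fingers":-1},
  {"travel":[0,-0.4,15.5],"turn":[0,0,0],"fingers":-1},
  {"travel":[0,-0.4,16.4],"turn":[0,0,0],"fingers":-1},
  {"travel":[0,-0.4,16.8],"turn":[0,0,0],"fingers":-1},
  {"travel":[0,-0.4,16.8],"turn":[0,0,0],"fingers":-1},
], force=25)

```text
time_s: 10.25
position: [440.2, -235.5, 20.7]
orientation: [2.116, 2.32, 0.001]
contact_force: [-0.7, -0.3, 0.3]
opening: 0.999
```

```bash
python3 -c "
from h import *
st()
im,d,c=shot('top','t6')
cv2.imwrite('pics/t6c.png',cv2.resize(im[190:270,240:350],None,fx=6,fy=6,interpolation=cv2.INTER_CUBIC))
"
```

```text
t 10.25 pos [ 440.2 -235.5   20.7] phi 0.092 tilt [ 0.001 -0.001] F [-0.7 -0.3  0.3] M [0.03 0.   0.02] op 0.999 q [-0.65  0.19  1.89  0.    1.06 -0.74]
```

View pics/t6c.png

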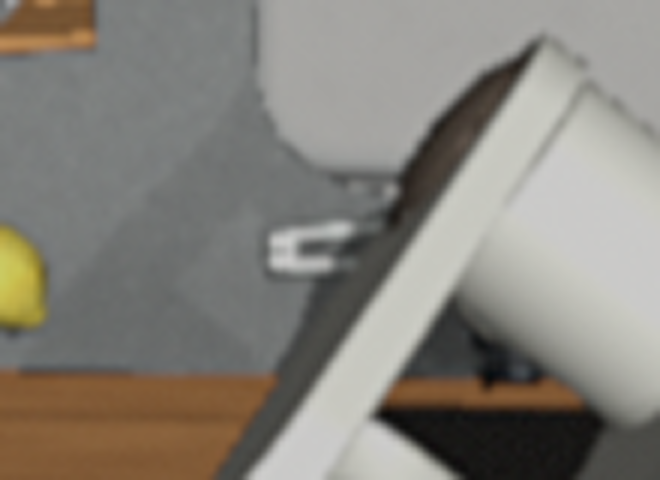

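Clip undisturbed, its jaw end at crop (270–345, 230–270). Closing the fingers.

>>> drive_tool([
  {"travel":[0,0,0],"turn":[0,0,0],"fingers":-0.6},
  {"travel":[0,0,0],"turn":[0,0,0],"fingers":-0.3},
  {"travel":[0,0,0],"turn":[0,0,0],"fingers":0},
  {"travel":[0,0,0],"turn":[0,0,0],"fingers":0.2},
  {"travel":[0,0,0],"turn":[0,0,0],"fingers":0.4},
  {"travel":[0,0,0],"turn":[0,0,0],"fingers":1},
  {"travel":[0,0,0],"turn":[0,0,0],"fingers":1},
  {"travel":[0,0,0],"turn":[0,0,0],"fingers":1},
  {"travel":[0,0,0],"turn":[0,0,0],"fingers":1},
  {"travel":[0,0,0],"turn":[0,0,0],"fingers":1},
], force=25)

```text
time_s: 11.3
position: [441.1, -236.3, 22.3]
orientation: [2.114, 2.318, 0.001]
contact_force: [-0.3, 0.0, 13.1]
opening: 0.338
```

```bash
python3 -c "
from h import *
st()
im,d,c=shot('top','t7')
cv2.imwrite('pics/t7c.png',cv2.resize(im[190:270,240:350],None,fx=6,fy=6,interpolation=cv2.INTER_CUBIC))
"
```

```text
t 11.30 pos [ 441.1 -236.3   22.3] phi 0.092 tilt [ 0.004 -0.002] F [-0.3  0.  13.1] M [ 0.14  0.04 -0.01] op 0.338 q [-0.65  0.19  1.88  0.    1.06 -0.74]
```

View pics/t7c.png

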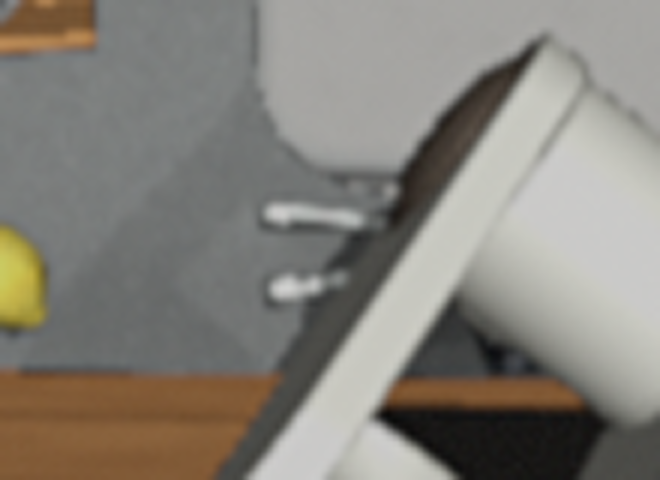

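```bash
python3 -c "
from h import *
go(441,-236,140,.09);go(592.5,-186,140,.09)"
```

```text
travel cm [ -0.     0.03 -11.77] turn [0.003 0.003 0.002]
travel cm [  3.59  15.57 -11.72] turn [0.003 0.003 0.002]
```

>>> drive_tool([
  {"travel":[0,0,-1],"turn":[0,0,0],"fingers":1},
  {"travel":[0,0,-2.5],"turn":[0,0,0],"fingers":1},
  {"travel":[0,0,-4.5],"turn":[0,0,0],"fingers":1},
  {"travel":[0,0,-7],"turn":[0,0,0],"fingers":1},
  {"travel":[0,0,-9],"turn":[0,0,0],"fingers":1},
  {"travel":[0,0,-11],"turn":[0,0,0],"fingers":1},
  {"travel":[0,0,-12],"turn":[0,0,0],"fingers":1},
  {"travel":[0.5,2,-12],"turn":[0,0,0],"fingers":1},
  {"travel":[1,5,-12],"turn":[0,0,0],"fingers":1},
  {"travel":[2,8,-12],"turn":[0,0,0],"fingers":1},
  {"travel":[2.7,11,-12],"turn":[0,0,0],"fingers":1},
  {"travel":[3.2,13.5,-12],"turn":[0,0,0],"fingers":1},
  {"travel":[3.6,15.5,-12],"turn":[0,0,0],"fingers":1},
  {"travel":[3.6,15.5,-12],"turn":[0,0,0],"fingers":1},
  {"travel":[3.6,15.5,-12],"turn":[0,0,0],"fingers":1},
])

```text
time_s: 12.85
position: [591.5, -185.7, 142.2]
orientation: [2.114, 2.319, 0.0]
contact_force: [-0.1, -0.2, -1.4]
opening: 0.341
```

```bash
python3 -c "
from h import *
st()
im,d,c=shot('scene','s8')
cv2.imwrite('pics/s8c.png',cv2.resize(im[110:290,160:360],None,fx=3.3,fy=3.3,interpolation=cv2.INTER_CUBIC))
im,d,c=shot('top','t8')
cv2.imwrite('pics/t8c.png',cv2.resize(im[130:250,190:350],None,fx=4.5,fy=4.5,interpolation=cv2.INTER_CUBIC))
"
```

```text
t 12.85 pos [ 591.5 -185.7  142.2] phi 0.092 tilt [ 0.003 -0.002] F [-0.1 -0.2 -1.4] M [-0.    0.01  0.01] op 0.341 q [-0.43  0.3   1.48 -0.    1.36 -0.52]
```

View pics/s8c.png

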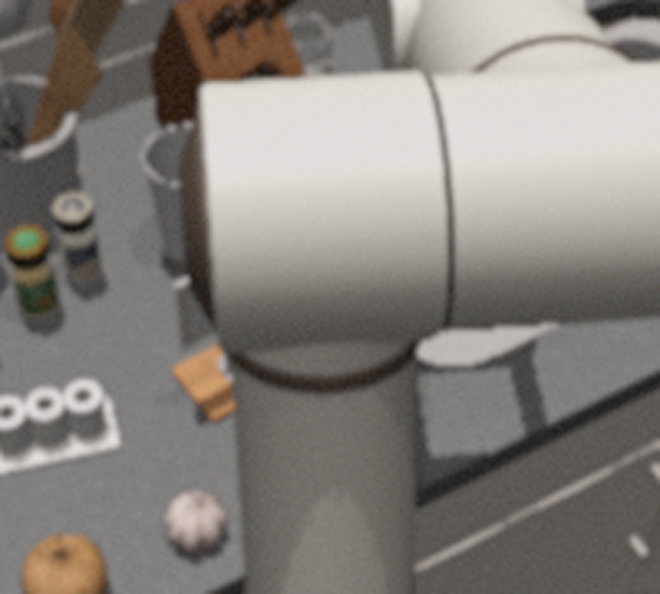

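View pics/t8c.png

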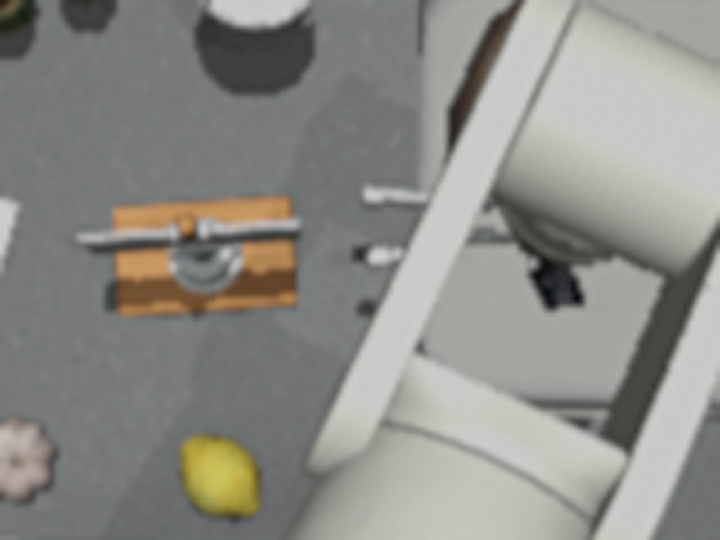

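Run:
```python
from h import *
np.set_printoptions(suppress=True,precision=1)
im,d,K,T,W=load('t8');Z=W[...,2]
hsv=cv2.cvtColor(im,cv2.COLOR_BGR2HSV)
m=(Z>90)&(Z<190)&(abs(W[...,0]-572)<30)&(W[...,1]<110)&(W[...,1]>-50)&(hsv[...,1]<70); Q=W[m]
for it in range(4):
    A=np.c_[Q[:,1]-37,Q[:,2]-130,np.ones(len(Q))]; s=np.linalg.lstsq(A,Q[:,0],rcond=None)[0]; r=Q[:,0]-A@s
    Q=Q[abs(r)<max(3,2*r.std())]
print('card',s[2],s[:2],len(Q),Q.min(0),Q.max(0))
for z0 in (95,110,125,140,155,170,178):
    t=Q[abs(Q[:,2]-z0)<8]; print(z0,t[:,1].min() if len(t) else 0, t[:,1].max()if len(t) else 0)
# top edge only
t=Q[Q[:,2]>168]; p=np.polyfit(t[:,1]-37,t[:,0],1); print('top edge',p,len(t))
m=(Z>100)&(Z<175)&(W[...,1]<-85)&(W[...,1]>-175)&(abs(W[...,0]-580)<40)
v,u=np.nonzero(m)
print(np.c_[u,v,W[m]][np.argsort(W[m][:,1])[::-1]][:80])
```

```text
card 571.1494028681842 [-0.1  0. ] 199 [564.9 -31.9  92.4] [578.6 105.7 185.3]
95 22.225387376413657 52.602802002761734
110 -31.910601914903395 104.75343497096435
125 -17.064305702143102 91.12772944130379
140 -31.84274013056695 104.03153268389337
155 -14.46227345931841 93.7353583602093
170 -31.777239794272607 103.83041968821163
178 -31.71567086230496 105.70575574895778
top edge [ -0.1 572.4] 79
[[ 275.   172.   603.3  -86.2  151.9]
 [ 275.   173.   600.9  -86.4  148.5]
 [ 275.   185.   565.9  -87.   148.9]
 [ 275.   187.   560.   -87.   149.6]
 [ 275.   186.   563.1  -87.1  147.5]
 [ 275.   174.   600.3  -87.4  130.2]
 [ 275.   188.   559.4  -88.3  124.9]
 [ 276.   172.   603.3  -89.1  152.6]
 [ 276.   173.   600.6  -89.2  151.1]
 [ 276.   185.   566.   -89.9  148.1]
 [ 276.   187.   560.3  -90.   147.5]
 [ 276.   186.   563.3  -90.1  145.6]
 [ 276.   174.   600.5  -90.3  129.8]
 [ 277.   173.   600.7  -92.1  150.9]
 [ 277.   172.   603.8  -92.1  149.5]
 [ 277.   186.   562.6  -92.5  153.7]
 [ 277.   174.   599.5  -92.9  137.2]
 [ 277.   185.   566.3  -92.9  146.1]
 [ 277.   187.   5
[... 1638 characters left out ...]
 -151.2  140.2]
 [ 297.   183.   574.3 -151.7  137.3]
 [ 297.   180.   583.2 -151.7  136.2]
 [ 298.   173.   601.9 -152.8  151.8]
 [ 298.   174.   599.1 -153.   150.3]
 [ 298.   181.   578.7 -153.1  150.7]
 [ 298.   182.   575.8 -153.1  150.7]
 [ 298.   175.   597.4 -154.   141.4]
 [ 298.   176.   595.  -154.5  136.9]
 [ 298.   180.   583.3 -154.6  136.6]
 [ 298.   183.   574.8 -155.1  133.4]
 [ 299.   182.   575.4 -155.6  154.5]
 [ 299.   174.   598.9 -155.6  152.4]
 [ 299.   181.   579.2 -156.5  146.7]
 [ 299.   180.   583.1 -157.4  138.3]
 [ 299.   183.   574.6 -157.7  135.8]
 [ 300.   182.   575.5 -158.5  154.2]
 [ 300.   181.   579.  -159.1  149.3]
 [ 300.   183.   575.1 -161.2  131.4]]
```

>>> drive_tool([
  {"travel":[1,0.05,0],"turn":[0,0,0],"fingers":1},
  {"travel":[2,0.05,0],"turn":[0,0,0],"fingers":1},
  {"travel":[3,0.05,0],"turn":[0,0,0],"fingers":1},
  {"travel":[4,0.05,0],"turn":[0,0,0],"fingers":1},
  {"travel":[4.5,0.05,0],"turn":[0,0,0],"fingers":1},
  {"travel":[4.5,0.05,0],"turn":[0,0,0],"fingers":1},
  {"travel":[4.5,0.05,0],"turn":[0,0,0],"fingers":1},
])

```text
time_s: 13.65
position: [587.5, -141.2, 142.6]
orientation: [2.114, 2.318, 0.001]
contact_force: [-0.6, -0.7, -1.2]
opening: 0.339
```

```bash
python3 -c "
from h import *
st()
im,d,c=shot('top','t9')
cv2.imwrite('pics/t9c.png',cv2.resize(im[130:250,190:350],None,fx=4.5,fy=4.5,interpolation=cv2.INTER_CUBIC))
"
```

```text
t 13.65 pos [ 587.5 -141.2  142.6] phi 0.092 tilt [ 0.003 -0.003] F [-0.6 -0.7 -1.2] M [-0.    0.06 -0.04] op 0.339 q [-0.36  0.26  1.52 -0.    1.36 -0.45]
```

View pics/t9c.png

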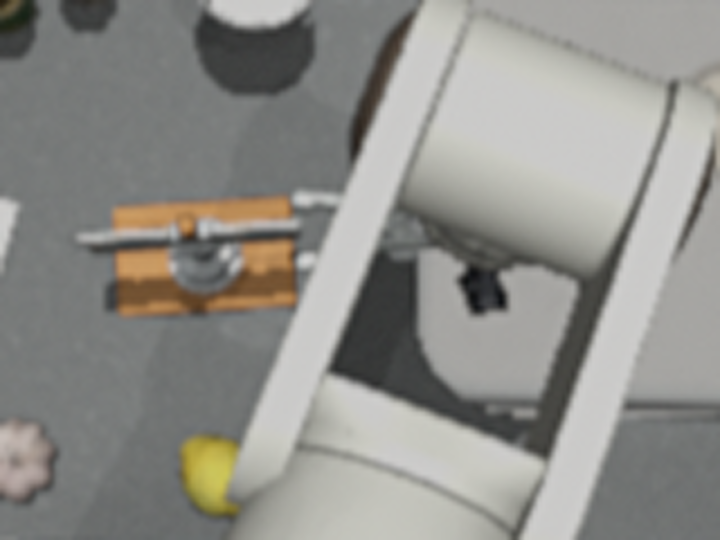

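>>> drive_tool([
  {"travel":[0.8,0.03,0],"turn":[0,0,0],"fingers":1},
  {"travel":[1.6,0.03,0],"turn":[0,0,0],"fingers":1},
  {"travel":[2.4,0.03,0],"turn":[0,0,0],"fingers":1},
  {"travel":[3,0.03,0],"turn":[0,0,0],"fingers":1},
  {"travel":[3.1,0.03,0],"turn":[0,0,0],"fingers":1},
  {"travel":[3.1,0.03,0],"turn":[0,0,0],"fingers":1},
  {"travel":[3.1,0.03,0],"turn":[0,0,0],"fingers":1},
])

```text
time_s: 14.4
position: [585.0, -110.7, 142.5]
orientation: [2.115, 2.318, 0.0]
contact_force: [-0.6, 0.3, -1.1]
opening: 0.342
```

Run:
```python
from h import *
np.set_printoptions(suppress=True,precision=1)
st()
im,d,c=shot('top','t10')
cv2.imwrite('pics/t10c.png',cv2.resize(im[140:220,190:300],None,fx=6.5,fy=6.5,interpolation=cv2.INTER_CUBIC))
im,d,c=shot('scene','s10')
cv2.imwrite('pics/s10c.png',cv2.resize(im[110:290,140:340],None,fx=3.3,fy=3.3,interpolation=cv2.INTER_CUBIC))
im,d,K,T,W=load('t10');Z=W[...,2]
hsv=cv2.cvtColor(im,cv2.COLOR_BGR2HSV)
m=(Z>90)&(Z<190)&(abs(W[...,0]-572)<9)&(W[...,1]<110)&(W[...,1]>-50)&(hsv[...,1]<70); Q=W[m]
t=Q[Q[:,2]>168]; print('top edge',np.polyfit(t[:,1]-37,t[:,0],1)*[100,1],len(t),t[:,1].min(),t[:,1].max())
m=(Z>105)&(Z<165)&(W[...,1]<5)&(W[...,1]>-80)&(abs(W[...,0]-578)<40)
v,u=np.nonzero(m); print(np.c_[u,v,W[m]][np.argsort(W[m][:,1])[::-1]][:70])
```

```text
t 14.40 pos [ 585.  -110.7  142.5] phi 0.092 tilt [ 0. -0.] F [-0.6  0.3 -1.1] M [-0.  0. -0.] op 0.342 q [-0.3  0.2  1.5 -0.   1.4 -0.4]
top edge [ -8.9 572.6] 77 -12.094361131180445 105.96686437596202
[[244.  182.  574.8   3.4 129.5]
 [244.  174.  595.9   3.3 149.9]
 [244.  181.  574.8   2.6 156.1]
 [245.  176.  591.6   0.6 137.4]
 [245.  182.  574.9   0.5 129.1]
 [245.  175.  593.4   0.5 146.4]
 [245.  174.  596.    0.4 149.2]
 [245.  173.  598.5   0.4 152.4]
 [245.  181.  575.2  -0.1 152.8]
 [245.  187.  558.3  -0.4 148.1]
 [245.  188.  555.2  -0.6 150.1]
 [246.  176.  591.5  -2.3 138.6]
 [246.  182.  575.5  -2.3 123.8]
 [246.  173.  599.1  -2.4 148.2]
 [246.  174.  595.8  -2.5 151.5]
 [246.  175.  592.9  -2.6 151.5]
 [246.  181.  575.4  -3.  151.3]
 [246.  187.  558.3  -3.3 149.1]
 [246.  188.  555.2  -3.5 151.3]
 [247.  182.  575.5  -5.3 123.9]
 [247.  173.  598.9  -5.3 150.6]
 [247.  176.  590.7  -5.4 145.7]
 [247.  175.  593.2  -5.4 148.9]
 [247.  174.  595.3  -5.5 155.4]
 [247.  181.  575.9  -5.8 148.1]
 [247.  186.  561.6  -6.1 145.4]
 [248.  177.  590.   -8.  128.2]
 [248.
[... 713 characters left out ...]
128.8]
 [263.  177.  589.6 -52.  139.4]
 [263.  184.  568.2 -52.3 147.5]
 [263.  185.  565.  -52.3 150. ]
 [264.  183.  571.  -55.1 148.6]
 [264.  184.  568.2 -55.2 148.1]
 [264.  180.  581.4 -55.2 134.5]
 [264.  185.  565.5 -55.3 145.7]
 [264.  181.  579.4 -55.5 125.9]
 [265.  179.  582.4 -57.7 151.4]
 [265.  180.  579.6 -57.8 150.9]
 [265.  181.  577.1 -57.9 147.1]
 [265.  185.  566.5 -58.4 136.9]
 [265.  182.  576.3 -58.4 127.7]
 [266.  180.  579.  -60.5 156.1]
 [266.  179.  582.2 -60.5 153.6]
 [266.  181.  576.7 -60.7 151.2]
 [266.  183.  571.3 -60.9 147. ]
 [266.  184.  568.4 -61.  147.4]
 [266.  182.  575.2 -61.1 138.4]
 [266.  185.  566.7 -61.3 135.1]
 [267.  180.  579.4 -63.5 153.3]]
```

View pics/t10c.png

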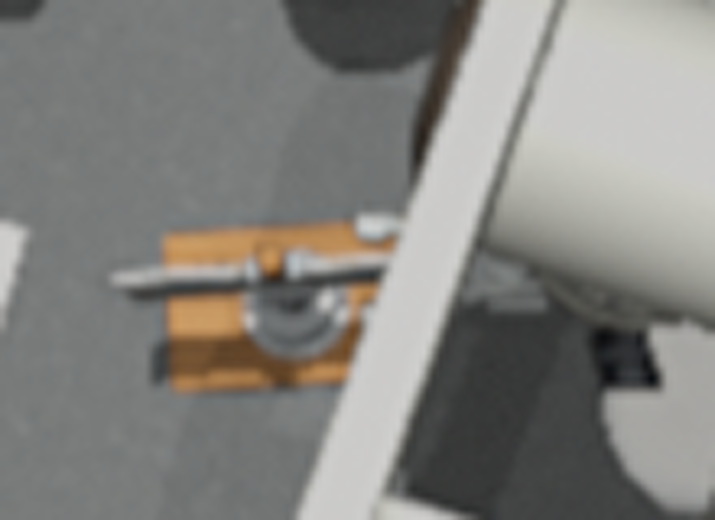

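View pics/s10c.png

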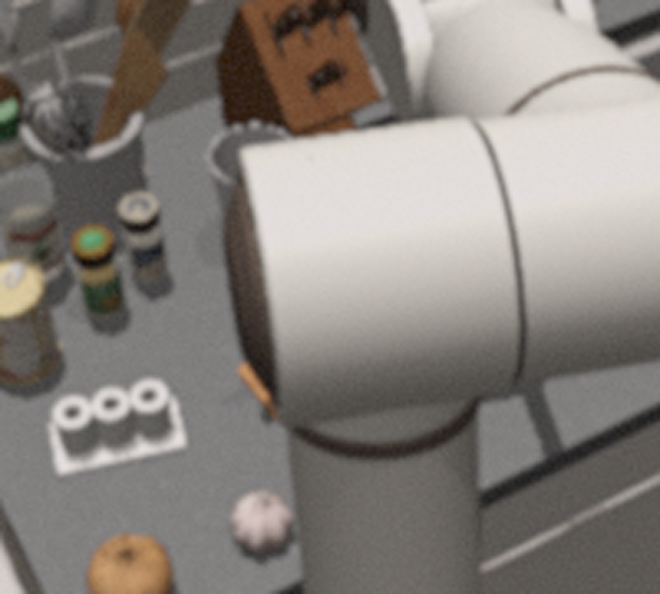

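>>> drive_tool([
  {"travel":[-0.4,0,0],"turn":[0,0,0],"fingers":1},
  {"travel":[-0.8,0,0],"turn":[0,0,0],"fingers":1},
  {"travel":[-1,0,0],"turn":[0,0,0],"fingers":1},
  {"travel":[-1,0,0],"turn":[0,0,0],"fingers":1},
  {"travel":[-1,0,0],"turn":[0,0,0],"fingers":1},
  {"travel":[-1,0,0],"turn":[0,0,0],"fingers":1},
])

```text
time_s: 15.1
position: [585.9, -120.7, 142.5]
orientation: [2.115, 2.318, 0.0]
contact_force: [0.1, -0.4, 0.1]
opening: 0.339
```

Run:
```python
from h import *
np.set_printoptions(suppress=True,precision=1)
st()
im,d,c=shot('top','t11')
cv2.imwrite('pics/t11c.png',cv2.resize(im[140:220,190:300],None,fx=6.5,fy=6.5,interpolation=cv2.INTER_CUBIC))
im,d,K,T,W=load('t11');Z=W[...,2]
hsv=cv2.cvtColor(im,cv2.COLOR_BGR2HSV)
m=(Z>168)&(Z<190)&(abs(W[...,0]-572)<11)&(W[...,1]<110)&(W[...,1]>-50)&(hsv[...,1]<70); t=W[m]
print('top edge',np.polyfit(t[:,1]-37,t[:,0],1)*[100,1],len(t),t[:,1].min(),t[:,1].max(),np.median(t[:,2]),np.percentile(t[:,2],90))
m=(Z>125)&(Z<158)&(W[...,1]<15)&(W[...,1]>-30)&(abs(W[...,0]-578)<30)
for u in range(240,258):
    w=W[:,u][m[:,u]]; print(u,w[:,:].round(0).tolist())
```

```text
t 15.10 pos [ 585.9 -120.7  142.5] phi 0.091 tilt [ 0. -0.] F [ 0.1 -0.4  0.1] M [-0.1  0.  -0.1] op 0.339 q [-0.3  0.2  1.5 -0.   1.4 -0.4]
top edge [ -8.8 572.8] 89 -26.090284171764395 105.50945859059857 180.11487059051115 183.15439628893574
240 [[574.0, 15.0, 136.0]]
241 [[574.0, 12.0, 133.0]]
242 [[574.0, 9.0, 131.0]]
243 [[575.0, 6.0, 156.0], [574.0, 6.0, 134.0]]
244 [[575.0, 3.0, 155.0], [575.0, 3.0, 131.0]]
245 [[575.0, -0.0, 157.0], [575.0, 1.0, 126.0]]
246 [[575.0, -3.0, 155.0]]
247 [[576.0, -6.0, 150.0]]
248 [[599.0, -8.0, 147.0], [596.0, -8.0, 151.0], [594.0, -8.0, 146.0], [593.0, -8.0, 130.0], [576.0, -9.0, 147.0]]
249 [[599.0, -11.0, 150.0], [596.0, -11.0, 152.0], [593.0, -11.0, 151.0], [592.0, -11.0, 135.0], [576.0, -12.0, 150.0], [558.0, -12.0, 153.0], [555.0, -12.0, 155.0], [553.0, -12.0, 151.0]]
250 [[599.0, -14.0, 152.0], [597.0, -14.0, 148.0], [593.0, -14.0, 154.0], [591.0, -14.0, 141.0], [576.0, -14.0, 145.0], [561.0, -15.0, 149.0], [558.0, -15.0, 151.0], [556.0, -15.0, 149.0], [553.0, -15.0, 148.0]]
251 [[599.0, -17.0, 149.0], [596.0, -17.0, 150.0], [593.0, -17.0, 149.0], [592.0, -17.0, 141.0], [577.0, -17.0, 143.0], [562.0, -18.0, 148.0], [558.0, -18.0, 151.0]]
252 [[600.0, -20.0, 148.0], [597.0, -20.0, 148.0], [594.0, -20.0, 149.0], [593.0, -20.0, 126.0], [577.0, -20.0, 142.0]]
253 [[599.0, -23.0, 152.0], [596.0, -23.0, 150.0], [595.0, -23.0, 137.0], [577.0, -23.0, 141.0]]
254 [[599.0, -26.0, 150.0], [597.0, -26.0, 148.0], [595.0, -26.0, 142.0]]
255 [[599.0, -28.0, 150.0], [596.0, -29.0, 154.0], [595.0, -29.0, 143.0]]
256 []
257 []
```

View pics/t11c.png

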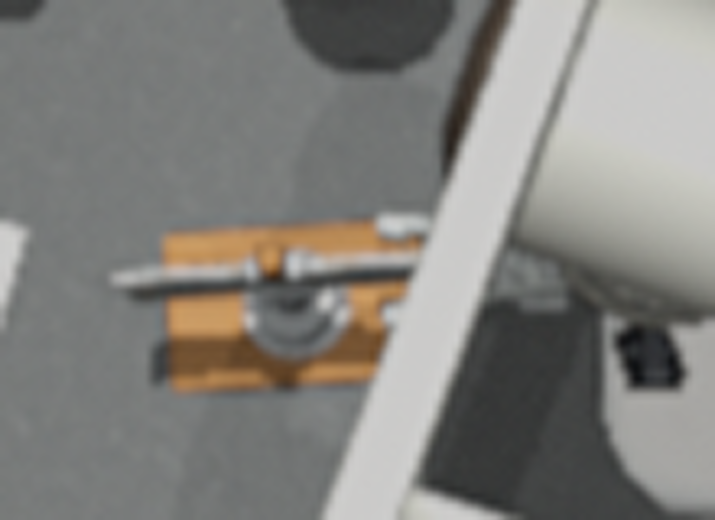

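```bash
python3 -c "
from h import *
st(); print(robot.finish_job())"
```

```text
t 15.15 pos [ 585.9 -120.7  142.5] phi 0.091 tilt [ 0.003 -0.003] F [ 0.1 -0.5 -0.9] M [-0.03  0.03  0.02] op 0.335 q [-0.33  0.25  1.53 -0.    1.35 -0.42]
the job is handed in; nothing more can be done
None
```

The stand is back together, and I handed the job in at about 15 s with the clip held wide open around the card's right-hand edge, as seen from the robot.

- **Card:** I lifted it out of the drainer by its knob and lowered it into the collar. The stem met the floor at the expected height, pushing back with about 11 N, and I let go. The last picture shows its top edge at about 180 mm, as it should be when fully home. It is within about 0.3° of square to the foot.
- **Clip:** I squeezed it fully open by the thumb plates with 25 N; the fingers stand about 29 mm apart. The card's edge is about 25 mm inside the mouth, and each jaw clears the card by roughly 12 mm. The force readings stayed within about 1 N of zero, so nothing is touching.
- **Food:** I never touched the onion, garlic, lemon or tin.

**Checks that disagreed:**
- **Clip reach:** My first reading of the jaw-tip position was about 11 mm off, because my measuring window cut the tips off. The clip first went about 36 mm over the edge, touching nothing, so I backed it out 10 mm and measured again.
- **Camera cover:** The arm hid the lower jaw and the card edge itself from both cameras at the end. The clearance for the lower jaw therefore rests on the visible part of its tip, and the edge position on earlier views.

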